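# Load the cheese portioner and hold its stop at the third click

### The job

Seat the cheese that has one round end flat and square in the matching pocket of the portioner and let go of it. Then grip the bar on the portioner's spring-back dial and turn it clockwise from its home mark one click at a time, pausing for about half a second in each notch, to the third click and never on to the fourth. Finish while still gripping the bar and holding the dial in that third notch (it springs home if released), with the cheese still seated and the other goods left where they are.

Things in the scene. Friction and masses are not known exactly. Their poses are not given: they have to be found in the camera images.
- cheese: Loose pale yellow cheese block 100 (x) x 50 (y) x 50 mm high, about 0.25 kg (varies 30 %). Its -x end is square, its +x end a full half-round (radius 25 mm) seen from above. Origin: centre of the underside, halfway along; x towards the round end, z up. It lies left or right of the portioner (varies between runs); the similar cheese on the other side has two square ends.
- cheese_nose (a point): Point at the bottom edge of the cheese, at the tip of its round end: 50 mm along +x from the cheese's origin.
- square_cheese: Bystander: loose cheese block 95 x 50 x 50 mm with two square ends, same colour; leave it. Origin: centre of the underside, x along its length.
- portioner: Fixed fixture: wooden slab 160 (x) x 250 (y) x 8 mm, origin at the centre of its underside; position and yaw vary. At y = +65 mm is the aluminium pocket, at y = -75 mm a round aluminium housing (radius 44 mm, top 42 mm above the table) with the dial.
- pocket (a point): Centre of the pocket's floor, 8 mm above the table: the cheese's origin goes here, x axes parallel (same as the portioner's x). Pocket 104 x 54 mm inside (2 mm clearance all round), square at -x, half-round at +x. Walls rise straight 10 mm from the floor, then flare 5.6 mm outwards as a lead-in lip up to 18 mm above the floor; 72 mm wide over the lips. Keep fingertips above the lips.
- pocket_nose (a point): Point on the pocket floor where the tip of the cheese's round end goes: 50 mm along +x from pocket.
- dial (a joint): Dial angle, rad: 0 = home (start), grows clockwise from above, end stop 2.09. Notches each 0.419 (24 deg); third click 1.257. Black housing marks: home (wide, at the portioner's -x side) and five notches; a white line on the bar points at them. A spring (0.12 to 0.17 N m) drives it home if released. Detents add +-0.10 N m: stiffest 1/4 of the way to the next notch, lightest at 3/4 as it clicks in.
- bar: Black grip bar standing on the dial and turning with it: 46 mm long (x), 14 wide (y), 34 tall; origin on the dial's axis at the bar's foot, 50 mm above the table; top 84 mm above the table. Pinch it across its 14 mm width from above. At home its x axis is parallel to the portioner's x; it turns clockwise about the vertical.
- dial_grip (a point): On the dial's axis, 74 mm above the table: where the TCP may go to grip the bar (fingertips then stay 5 mm above the steel disc, 60 mm across, top 50 mm above the table, on which the bar stands). Turns with the bar.
- tomme: Bystander: round brown cheese wheel, 132 mm across, 46 mm high, loose; origin at the centre of its underside.
- terrine: Bystander: jar 72 mm across, 85 mm high, loose; origin at the centre of its underside.
- mustard: Bystander: jar 60 mm across, 95 mm high, loose; origin at the centre of its underside.
- spatula: Bystander: small spatula with dark wood handle, about 200 mm long, lying loose on the table.
- price_slate: Bystander: blank black price slate 90 mm wide, 72 mm tall, on a small wood foot, loose; origin at the centre of its underside.
- dish: Bystander: white bowl, 90 mm across, 35 mm high, loose; origin at the centre of its underside.

How it is judged (in metres and radians):
On the way, in this order (a step that is already met when the one before it is completed fails the run):
1. the round-ended cheese is seated in the pocket and let go, the dial still at home (horizontal distance between cheese and pocket below 0.004 m and horizontal distance between cheese_nose and pocket_nose below 0.005 m and z of cheese in the frame of pocket below 0.003 m and angle between cheese's own z axis and vertical below 0.05 rad and contact force between the fingers and cheese below 0.2 N and linear speed of cheese below 0.02 m/s and value of joint dial below 0.15 rad), for 0.2 s.
2. the dial rests in the first notch (value of joint dial between 0.279 and 0.559 rad), for 0.2 s.
3. the dial rests in the second notch (value of joint dial between 0.698 and 0.978 rad), for 0.2 s.
At the end, for the whole second after the job is handed in: Dial held still in the third notch (1.257 +- 0.13 rad), fingers gripping the bar (over 2 N); the round-ended cheese untouched in the pocket: origin within 4 mm and round tip within 5 mm of their places from above, underside within 3 mm of the floor, tilt under 0.05 rad (horizontal distance between cheese and pocket below 0.004 m and horizontal distance between cheese_nose and pocket_nose below 0.005 m and z of cheese in the frame of pocket below 0.003 m and angle between cheese's own z axis and vertical below 0.05 rad and value of joint dial between 1.127 and 1.387 rad and contact force between the fingers and bar above 2 N and contact force between each of the arm, the fingers and cheese below 0.2 N and velocity of joint dial between -0.1 and 0.1 rad/s); the arm keeps its last pose, push and grip.
It fails at once if the dial is turned over the crest beyond the third notch (value of joint dial above 1.48 rad).
It fails at once if another article is pushed more than 30 mm from its place (distance of any of square_cheese, tomme, terrine, mustard, spatula, price_slate, dish from where it was at the start of the episode above 0.03 m).
It also fails if it takes over 51 s, if anything falls off the work surface, if the arm or the gripper's body presses on something with over 40 N, if the wrist force passes 120 N, or if a joint passes its speed limit or range.

### The arm

A 6-joint arm with a two-finger parallel gripper is mounted at the origin on the work surface. World frame = base frame: x ahead of the robot, y to its left, z up, the work surface at z = 0. Lengths are in m, angles in degrees, forces in N, time in s.
With the tool pointing down it reaches from about 0.35 to 0.875 m from the base axis. Payload 4.2 kg.
Tool frame: the origin (TCP) lies between the finger pads, 19 mm behind the fingertips; this is the grasp point; z points along the fingers, x is the direction in which the jaws open and shut, and the axes are right-handed (so a half turn about z gives the same grasp; the last joint's range is limited). The gripper opens to 87 mm and grips with 3 to 60 N. Pads are 19 mm wide; open, the fingers measure 117 mm over their backs; the gripper's body (75 mm by 190 mm) begins 51 mm behind the grasp point.
Start: joints at [-50.157, 22.042, 0.453, 0, -68.411, -14.817], TCP at [0.264, -0.566, 0.241] pointing down, gripper open.
Joint ranges: [-179.83, 179.83], [-69.29, 118.12], [-61.27, 80.66], [-181.25, 117.63], [-171.15, -9.14], [-177.46, 177.46]. Speed limits (degrees/s): [159.86, 159.86, 180, 180, 180, 180].

### API

Orientations are given as a 3x3 rotation matrix whose columns are the frame's x, y, z axes.
In Python, from station import sense, capture, finish_job, find_in gives the robot as it stands.
- The arm moves only by the shell command python3 -m creep 'ROWS'. ROWS is JSON, a list of rows, each a list of 7 numbers: the shift along the tool's x, y, z in mm, then the turn, a rotation vector about the tool's x, y, z in degrees, then the opening, from 0 (shut) to 1 (fully open). A call has exactly 10 rows; each row shifts and turns the commanded pose from where the row before left it, along the tool's axes as they then stand; what a row does not reach is not made up. A row lasts 1/8 s, in which the tool goes at most 62.5 mm and 10.7 degrees, less where a joint would pass 70% of its speed; a pose out of reach is approached as far as the arm can. A call with a gripper value outside its range is refused whole. The fingers move at their own pace and stop on an object; the grip force is fixed at half the most. Time passes only in rows, so rows that do not move let the fingers close, or fill a call up. It gives the time, the measured TCP pose, the force and the opening at its end, in the units of the state.
- sense(): the state, without advancing time (a new reading comes with each control period).
- capture(name): name is "scene" or "top" or "wrist"; returns a dict with "color" (384x512x3 uint8, blue, green, red), "vertical_fov" (degrees; the focal length in pixels is half the picture's height over the tangent of half this angle, whatever the lens; pixels are square), "cx", "cy" (the principal point, pixels), "R" (3x3) and "t" (3): a world point X has camera coordinates R X + t. Camera axes: x right, y down, z forward; pixel columns grow to the right and rows downward; lengths in m; the calibration is good to about 2 mm. A picture is of the moment at which its call begins. There is no depth.
- finish_job(): hands the job in, once; it reports no verdict.
Trained networks look in the newest picture that a camera, given by its name, has taken for a name from the list of things; names that differ only in an ending like _2 or _b are one class to them, and where a whole thing is asked for, a point or a joint stands for the part that bears it (a point fixed in the world has none). Each returns a list of dicts, best first, with "p" (0 to 1); they miss things now and then, are a little off and sometimes report something else, mostly with a low value. They report only what shows in the picture. A call takes as long as a camera call.
- find_in(camera, name): "xy" ([column, row] in pixels, amid what is visible of it).
The state is a dict: "time_s": time; "joints": joint angles; "joint_velocities": joint speeds; "effort": joint torques, N m; "tcp_pos": TCP position; "ee_rot": TCP orientation; "wrist_force": force on the tool from outside, world axes, zero at the start; "moment": the same for the moment, N m; "gripper_width": opening from 0.0 (shut) to 1.0 (fully open).
Only numpy, scipy, OpenCV 4.12 (cv2) and the standard library are available. Lean on these libraries where they do the work, as an engineer would, in place of code of your own. Each camera call takes 0.05 s, during which the arm holds its last target. There are 200 camera calls.

## Working session

There is one attempt and no reset: what is moved stays moved. The work goes in short steps, Python scripts to look and compute and a shell command to move; the robot and the scene stay as the last step left them, time stands still between calls to the robot, and variables do not carry over. Pictures are saved under pics/ and viewed, about 8 in all and at most 12, crops included, and the job is handed in when it is done.

```bash
mkdir -p pics; cat > h.py <<'E'
import numpy as np, cv2
from station import sense, capture, finish_job, find_in
def ray(c,uv,z):
    f=c["color"].shape[0]/2/np.tan(np.radians(c["vertical_fov"])/2)
    R=np.array(c["R"]);t=np.array(c["t"])
    d=R.T@np.array([(uv[0]-c["cx"])/f,(uv[1]-c["cy"])/f,1]);o=-R.T@t
    return o+d*(z-o[2])/d[2]
def proj(c,X):
    f=c["color"].shape[0]/2/np.tan(np.radians(c["vertical_fov"])/2)
    p=np.array(c["R"])@np.array(X)+np.array(c["t"])
    return [f*p[0]/p[2]+c["cx"],f*p[1]/p[2]+c["cy"]]
E
python3 - <<'E'
from h import *
import pickle
np.set_printoptions(precision=4,suppress=True)
c=capture("top");cv2.imwrite("pics/top1.png",cv2.resize(c["color"],(800,600),interpolation=cv2.INTER_CUBIC));pickle.dump(c,open("top.pkl","wb"))
for n in ["cheese","square_cheese","portioner","pocket","bar","dial"]:
    r=find_in("top",n);print(n,[(np.round(q["xy"],1),round(q["p"],2),ray(c,q["xy"],.05)[:2]) for q in r[:3]])
s=sense();print(s)
print(c["R"],c["t"],c["vertical_fov"])
E
```

```text
cheese [(array([345. , 241.4]), 0.68, array([ 0.4451, -0.2753]))]
square_cheese [(array([165.6, 214.4]), 0.72, array([0.5171, 0.2627])), (array([269.8, 142.6]), 0.59, array([ 0.7406, -0.0466])), (array([272.6, 207.9]), 0.39, array([ 0.5417, -0.0578]))]
portioner [(array([254.1, 211.4]), 0.81, array([ 0.5303, -0.0024])), (array([275.2, 209. ]), 0.44, array([ 0.5385, -0.0657]))]
pocket [(array([255.1, 212.9]), 0.88, array([ 0.5259, -0.0055])), (array([166.5, 213. ]), 0.64, array([0.5214, 0.2601]))]
bar [(array([275.2, 209.4]), 0.83, array([ 0.5373, -0.0657])), (array([268.5, 141.7]), 0.66, array([ 0.7433, -0.0426]))]
dial [(array([275.5, 206.6]), 0.61, array([ 0.5458, -0.0665]))]
{'time_s': 0.35, 'joints': array([-50.1558,  22.0556,   0.4379,  -0.0035, -68.4113, -14.8159]), 'joint_velocities': array([-0.001 , -0.0708,  0.1307,  0.084 ,  0.0278, -0.0459]), 'effort': array([  0.0004, -38.997 ,  18.7277,   4.2168,   0.0136,  -0.0001]), 'tcp_pos': array([ 0.2644, -0.5662,  0.241 ]), 'ee_rot': array([[-0.423 ,  0.9061, -0.0003],
       [ 0.9061,  0.423 ,  0.0004],
       [ 0.0005, -0.0001, -1.    ]]), 'wrist_force': array([ 0.5217,  0.0367, -0.515 ]), 'moment': array([ 0.0313, -0.0515,  0.0315]), 'gripper_width': 1.001789310635368}
[[ 0.0157 -0.9999  0.0028]
 [-0.9965 -0.0159 -0.0827]
 [ 0.0827 -0.0015 -0.9966]] [-0.0321  0.5806  1.2209] 50.759420185476806
```

View pics/top1.png

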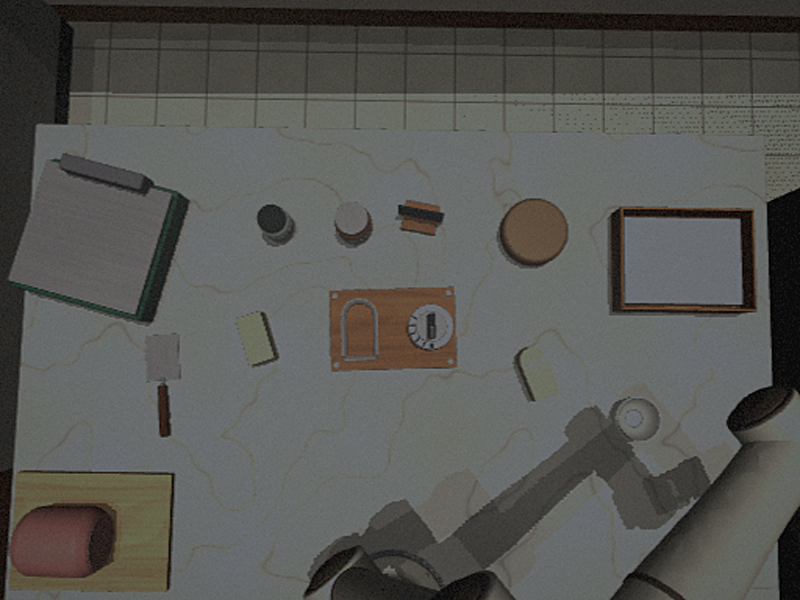

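The scene: the portioner at (393,329) has its pocket on the left and the dial on the right, with portioner +x pointing up. The round-ended cheese is right of it at (535,373), round end up. The square one is at (256,337). I'll move over the cheese.

```bash
python3 -m creep '[[20,31,0,0,0,0,1],[20,31,0,0,0,0,1],[20,31,0,0,0,0,1],[20,31,0,0,0,0,1],[20,31,0,0,0,0,1],[20,31,0,0,0,0,1],[20,31,0,0,0,0,1],[20,31,0,0,0,0,1],[20,31,0,0,0,0,1],[0,0,0,0,0,0,1]]'
python3 - <<'E'
from h import *
import pickle
np.set_printoptions(precision=4,suppress=True)
c=capture("wrist");pickle.dump(c,open("w1.pkl","wb"))
cv2.imwrite("pics/w1.png",cv2.resize(c["color"],(800,600),interpolation=cv2.INTER_CUBIC))
s=sense();print(s["tcp_pos"],s["ee_rot"],s["joints"]);print("cam",-np.array(c["R"]).T@c["t"],c["R"],c["vertical_fov"])
E
```

```text
time_s: 1.6
tcp_pos: [0.4421, -0.2836, 0.2414]
ee_rot: [[-0.426, 0.905, 0.001], [0.905, 0.426, -0.0], [-0.0, 0.0, -1.0]]
wrist_force: [-1.1, -1.0, -0.5]
gripper_width: 1.002
[ 0.4415 -0.2845  0.2414] [[-0.425   0.9052  0.0001]
 [ 0.9052  0.425  -0.0001]
 [-0.0001  0.0001 -1.    ]] [-15.0798  12.3067 -13.4653   0.0041 -64.2203 -49.774 ]
cam [ 0.3804 -0.3115  0.3855] [[-0.4259  0.9048 -0.0002]
 [ 0.8757  0.4123  0.2511]
 [ 0.2273  0.1068 -0.968 ]] 68.71774031055963
```

View pics/w1.png

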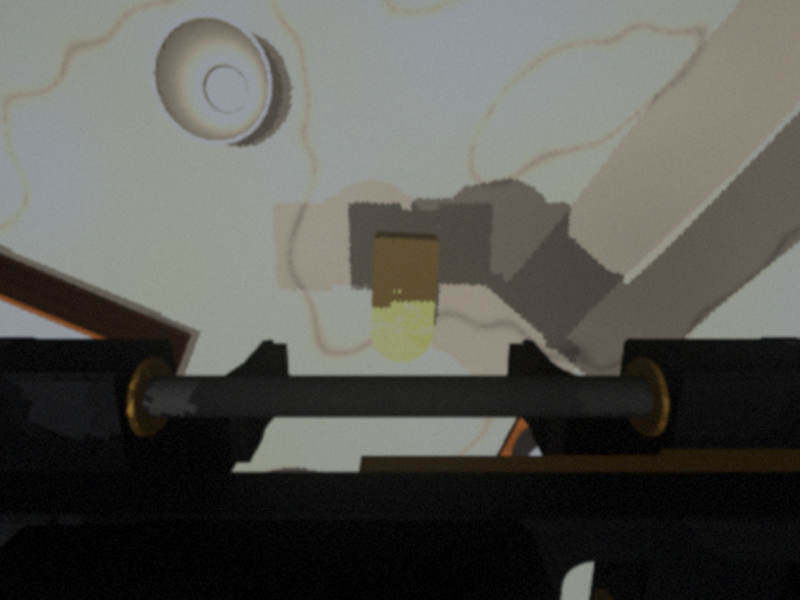

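```bash
cat > seg.py <<'E'
from h import *
import pickle
np.set_printoptions(precision=4,suppress=True)
c=pickle.load(open("w1.pkl","rb"));im=c["color"]
hsv=cv2.cvtColor(cv2.GaussianBlur(im,(3,3),0),cv2.COLOR_BGR2HSV)
for p in [(260,170),(260,210),(230,170),(300,170),(260,225)]: print(p,hsv[p[1],p[0]])
m=cv2.inRange(hsv,(13,85,40),(35,255,255));m[:,:200]=0;m[:,330:]=0;m[:130]=0;m[240:]=0
n,l,st,ce=cv2.connectedComponentsWithStats(m);k=1+np.argmax(st[1:,4]);print(st[k])
m=(l==k).astype(np.uint8)
ct=max(cv2.findContours(m,cv2.RETR_EXTERNAL,cv2.CHAIN_APPROX_NONE)[0],key=len)[:,0]
w=np.array([ray(c,p,.05)[:2] for p in ct])*1000
(r,sz,a)=cv2.minAreaRect(w.astype(np.float32));print(r,sz,a)
cv2.imwrite("m.png",m*255)
E
python3 seg.py
```

```text
(260, 170) [ 19 121  95]
(260, 210) [ 33  73 153]
(230, 170) [20 38 80]
(300, 170) [18 42 79]
(260, 225) [ 33  73 153]
[ 239  150   43   57 2004]
(440.0406494140625, -277.008544921875) (68.5643539428711, 50.01749801635742) 22.996109008789062
```

```bash
python3 - <<'E'
from h import *
import pickle
c=pickle.load(open("top.pkl","rb"));im=c["color"]
hsv=cv2.cvtColor(im,cv2.COLOR_BGR2HSV)
m=cv2.inRange(hsv,(3,90,40),(18,255,255));m[:,:195]=0;m[:,305:]=0;m[:170]=0;m[250:]=0
ct=np.vstack(cv2.findContours(cv2.morphologyEx(m,cv2.MORPH_OPEN,np.ones((3,3))),cv2.RETR_EXTERNAL,cv2.CHAIN_APPROX_NONE)[0])[:,0]
w=np.array([ray(c,p,.008)[:2] for p in ct])*1000
print(cv2.minAreaRect(w.astype(np.float32)))
E
```

```text
((536.7102661132812, 8.354804992675781), (158.11111450195312, 246.47325134277344), 2.6142847537994385)
```

```bash
sed -i 's/(13,85,40),(35/(13,58,40),(40/' seg.py; python3 seg.py
python3 -m creep '[[62,20,-15,0,0,3,1],[62,20,-15,0,0,3,1],[62,20,-15,0,0,3,1],[62,0,0,0,0,3,1],[20,0,0,0,0,3,1],[0,0,0,0,0,3,1],[0,0,0,0,0,4,1],[0,0,0,0,0,0,1],[0,0,0,0,0,0,1],[0,0,0,0,0,0,1]]'
python3 - <<'E'
from h import *
import pickle
c=capture("wrist");pickle.dump(c,open("w2.pkl","wb"))
cv2.imwrite("pics/w2.png",cv2.resize(c["color"],(800,600),interpolation=cv2.INTER_CUBIC))
E
```

```text
(260, 170) [ 19 121  95]
(260, 210) [ 33  73 153]
(230, 170) [20 38 80]
(300, 170) [18 42 79]
(260, 225) [ 33  73 153]
[ 237  148   46   83 3135]
(454.6239318847656, -271.71246337890625) (104.01759338378906, 52.497127532958984) 21.8592472076416
time_s: 2.9
tcp_pos: [0.4062, -0.0243, 0.2833]
ee_rot: [[-0.053, 0.999, -0.0], [0.999, 0.053, -0.0], [-0.0, -0.0, -1.0]]
wrist_force: [0.5, 1.0, -0.4]
gripper_width: 0.998
```

View pics/w2.png

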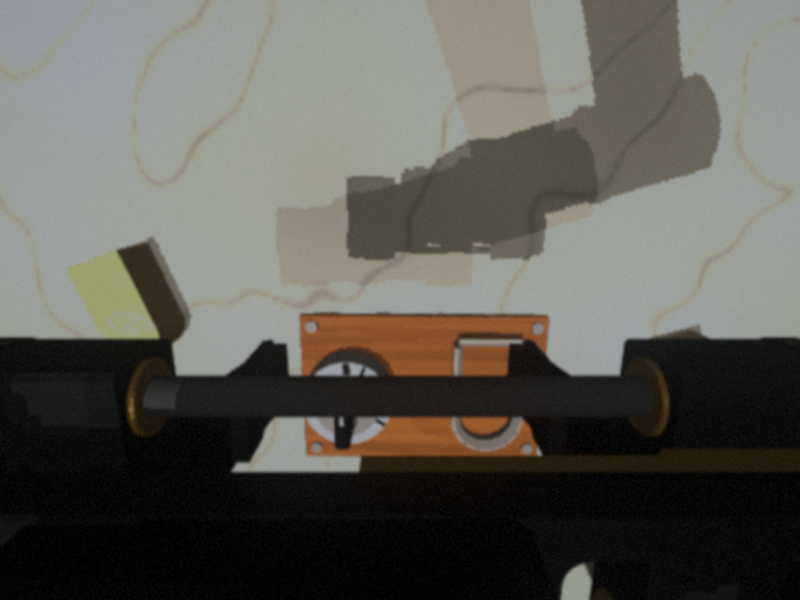

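```bash

python3 -m creep '[[0,0,0,-8,0,0,1],[0,0,0,-8,0,0,1],[0,0,0,-8,0,0,1],[0,0,0,0,0,0,1],[0,0,0,0,0,0,1],[0,0,0,0,0,0,1],[0,0,0,0,0,0,1],[0,0,0,0,0,0,1],[0,0,0,0,0,0,1],[0,0,0,0,0,0,1]]'
python3 - <<'E'
from h import *
import pickle
c=capture("wrist");pickle.dump(c,open("w3.pkl","wb"))
cv2.imwrite("pics/w3.png",cv2.resize(c["color"][100:260,150:400],(800,512),interpolation=cv2.INTER_CUBIC))
E
```

```text
time_s: 4.2
tcp_pos: [0.4063, -0.024, 0.2833]
ee_rot: [[-0.053, 0.912, 0.406], [0.999, 0.048, 0.021], [-0.0, 0.407, -0.914]]
wrist_force: [0.3, 0.0, -0.6]
gripper_width: 1.002
```

View pics/w3.png

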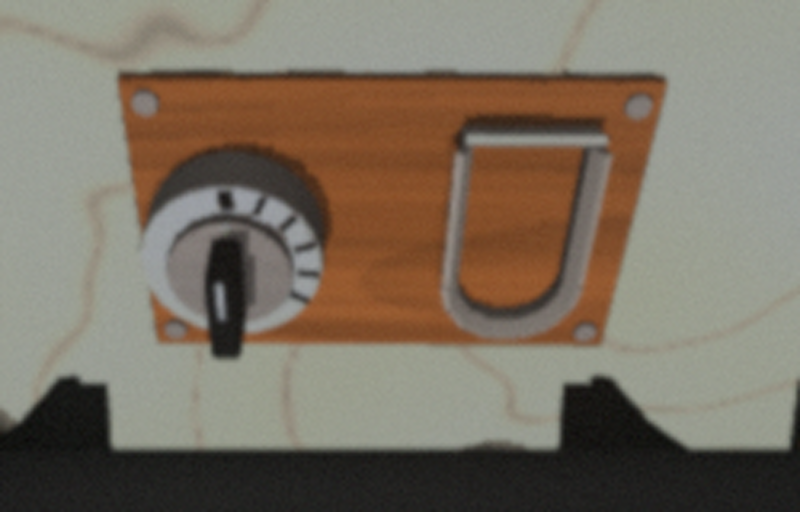

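Clear view: slab corners in the crop at (120,75), (665,78), (602,345) and (157,343). The pocket is on the right with its round end away from the base, and the dial is at home.

```bash
python3 - <<'E'
from h import *
import pickle
from scipy.optimize import least_squares
np.set_printoptions(precision=4,suppress=True)
c=pickle.load(open("w3.pkl","rb"));im=c["color"]
hsv=cv2.cvtColor(im,cv2.COLOR_BGR2HSV)
m=cv2.inRange(hsv,(3,110,60),(16,255,255));m[:115]=0;m[215:]=0;m[:,:180]=0;m[:,365:]=0
cv=cv2.morphologyEx(m,cv2.MORPH_CLOSE,np.ones((5,5)))
hull=cv2.convexHull(np.vstack([p for p in cv2.findContours(cv,cv2.RETR_EXTERNAL,cv2.CHAIN_APPROX_NONE)[0] if len(p)>20]))
w=np.array([ray(c,p[0],.008)[:2] for p in hull])*1000
print("auto",cv2.minAreaRect(w.astype(np.float32)))
px=np.array([(120,75),(665,78),(602,345),(157,343)])/3.2+[150-.3,100-.3]
W=np.array([ray(c,p,.008)[:2] for p in px]);print(W)
L=np.array([(-80,-125),(-80,125),(80,125),(80,-125)])/1000
def T(q,l): 
    C,S=np.cos(q[2]),np.sin(q[2]);return np.asarray(l)@np.array([[C,S],[-S,C]])+q[:2]
q=least_squares(lambda q:(T(q,L)-W).ravel(),[.53,0,.04]);print("pose",q.x,np.degrees(q.x[2]),q.fun*1000)
scr=np.array([(145,103),(639,106),(586,331),(176,329)])/3.2+[149.7,99.7]
Ws=np.array([ray(c,p,.010)[:2] for p in scr]);print("screw centre",Ws.mean(0), Ws)
print("bar top centre", ray(c,np.array((226,285))/3.2+[149.7,99.7],.084), "pred dial",T(q.x,[(0,-.075)]),"pocket",T(q.x,[(0,.065)]))
v=im.copy();v=cv2.resize(v[100:260,150:400],(800,512),interpolation=cv2.INTER_CUBIC)
a=np.radians(np.linspace(-90,90,20))
P=np.vstack([[(-.052,-.027)],np.c_[.025+.027*np.cos(a),.027*np.sin(a)],[(-.052,.027)]])+[0,.065]
for z,d in ((.008,1),):
    pp=[((np.array(proj(c,[*x,z]))-[149.7,99.7])*3.2) for x in T(q.x,P)]
    cv2.polylines(v,[np.int32(pp)],True,(255,255,0),1)
pp=[((np.array(proj(c,[*x,.008]))-[149.7,99.7])*3.2) for x in T(q.x,L)]
cv2.polylines(v,[np.int32(pp)],True,(0,255,0),1)
b=np.array([(-.023,-.007),(.023,-.007),(.023,.007),(-.023,.007)])+[0,-.075]
cv2.polylines(v,[np.int32([((np.array(proj(c,[*x,.084]))-[149.7,99.7])*3.2) for x in T(q.x,b)])],True,(0,255,0),1)
cv2.imwrite("pics/w3o.png",v)
# cheese in this view?
E
```

```text
auto ((537.028076171875, 9.499092102050781), (159.48562622070312, 247.7239990234375), 2.44999623298645)
[[ 0.4638 -0.1165]
 [ 0.4523  0.1289]
 [ 0.6125  0.1386]
 [ 0.6241 -0.1111]]
pose [0.5382 0.01   0.0468] 2.6802203266721603 [ 0.3386 -2.1482  0.1168  2.215  -0.2473 -0.0491 -0.2081 -0.0177]
screw centre [0.5385 0.0103] [[ 0.476  -0.1059]
 [ 0.4656  0.12  ]
 [ 0.6011  0.1265]
 [ 0.6115 -0.0995]]
bar top centre [ 0.5218 -0.063   0.084 ] pred dial [[ 0.5417 -0.0649]] pocket [[0.5351 0.0749]]
```

View pics/w3o.png

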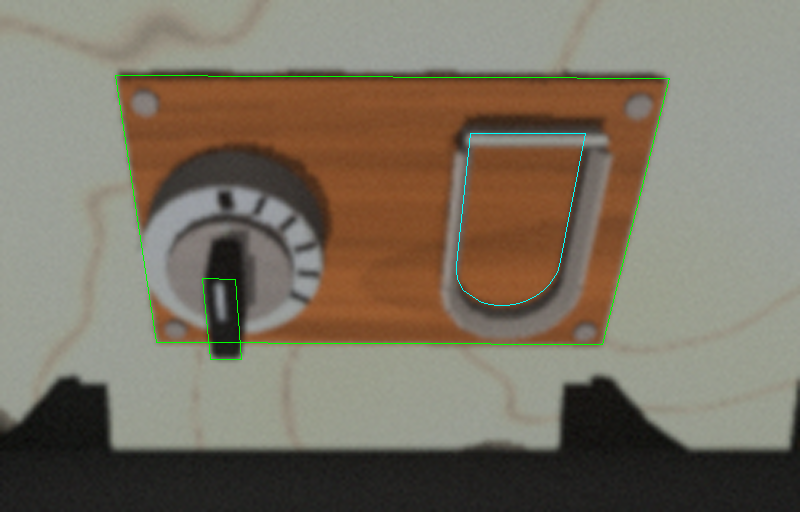

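```bash
cat > cfit.py <<'E'
from h import *
import pickle
from scipy.optimize import minimize
a=np.radians(np.linspace(-90,90,24))
OUT=np.vstack([[(-.05,-.025)],np.c_[.025+.025*np.cos(a),.025*np.sin(a)],[(-.05,.025)]])
def sil(c,q,zs=(0,.05),roi=None,S=4):
    C,Sn=np.cos(q[2]),np.sin(q[2]);P=OUT@np.array([[C,Sn],[-Sn,C]])+q[:2]
    return [np.array([proj(c,[*p,z]) for p in P],np.float32) for z in zs]
def mask(c,q,zs=(0,.05),S=4):
    h=cv2.convexHull(np.vstack(sil(c,q,zs)))
    m=np.zeros((384*S,512*S),np.uint8);cv2.fillPoly(m,[np.int32((h+.5)*S*16-8)],1,shift=4);return m
E
python3 - <<'E'
from cfit import *
exec(open("seg.py").read().split("for p in")[0].split("set_printoptions")[0].rsplit("np.",1)[0])
c=pickle.load(open("w1.pkl","rb"))
M=cv2.resize(cv2.imread("m.png",0),None,fx=4,fy=4,interpolation=cv2.INTER_LINEAR)>127
for zs in [(0,.05),(.05,)]:
    f=lambda u:np.count_nonzero(mask(c,[u[0]/1000,u[1]/1000,np.radians(u[2])],zs).astype(bool)^M)
    r=min((minimize(f,[454,-272,22+d],method="Nelder-Mead",options=dict(initial_simplex=[[454,-272,22+d],[460,-272,22+d],[454,-266,22+d],[454,-272,26+d]])) for d in(0,2)),key=lambda r:r.fun);print(zs,r.x,r.fun,M.sum())
    if len(zs)==2: q=[r.x[0]/1000,r.x[1]/1000,np.radians(r.x[2])]
v=cv2.resize(c["color"],None,fx=6,fy=6,interpolation=cv2.INTER_CUBIC)
for s in sil(c,q): cv2.polylines(v,[np.int32((s+.5)*6)],True,(255,0,0),1)
cv2.imwrite("pics/c1.png",v[840:1440,1230:1830])
E
```

```text
(0, 0.05) [ 456.91325119 -270.06901358   23.24864457] 3290.0 50174
(0.05,) [ 453.89454586 -271.2516236    23.22254701] 4273.0 50174
```

View pics/c1.png

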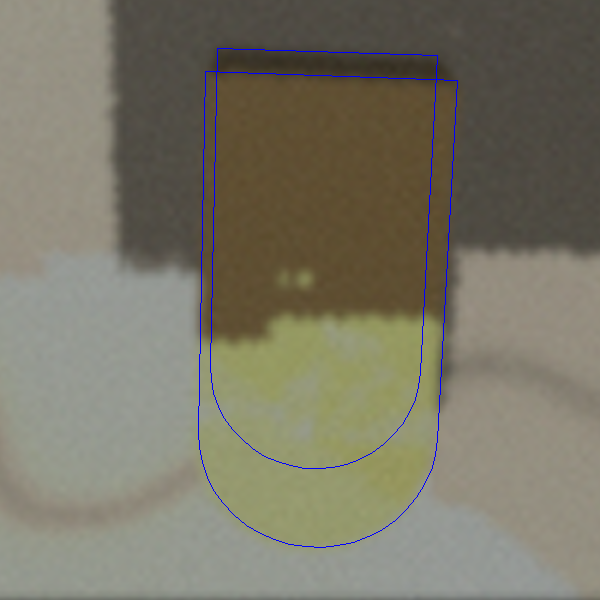

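```bash

python3 -m creep '[[0,0,0,8,0,0,1],[0,0,0,8,0,0,1],[0,0,0,8,0,0,1],[-49.8,7.5,32,0,0,0,1],[-49.8,7.5,32,0,0,0,1],[-49.8,7.5,32,0,0,0,1],[-49.8,7.5,32,0,0,0,1],[-49.8,7.5,32,0,0,0,1],[0,0,0,0,0,-10.2,1],[0,0,0,0,0,-10.2,1]]'
python3 - <<'E'
from h import *
import pickle
c=capture("wrist");pickle.dump(c,open("w4.pkl","wb"))
cv2.imwrite("pics/w4.png",c["color"])
s=sense();R=s["ee_rot"];p=s["tcp_pos"];print(p,np.degrees(np.arctan2(R[1,0],R[0,0])), s["joints"])
print("d tool mm",R.T@(np.array([.4565,-.2705,.042])-p)*1000)
E
```

```text
time_s: 5.5
tcp_pos: [0.4565, -0.2716, 0.122]
ee_rot: [[-0.401, 0.916, -0.002], [0.916, 0.401, 0.0], [0.001, -0.002, -1.0]]
wrist_force: [-0.2, -0.6, 0.1]
gripper_width: 1.001
[ 0.45679698 -0.27130336  0.12254157] 113.92995961707992 [-1.31970885e+01  1.99478459e+01 -2.18867013e+01  1.36112399e-02
 -4.82349996e+01 -5.28820060e+01]
d tool mm [ 0.80713385  0.14096668 80.54195696]
```

View pics/w4.png

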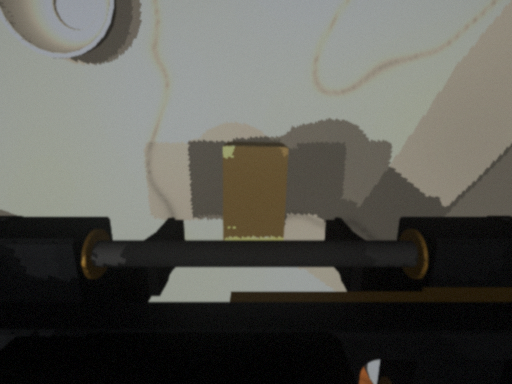

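The cheese at (255,190) is square to the jaws, so I'll descend and grip.

```bash

python3 -m creep '[[0.8,0,30,0,0,0,1],[0,0,30,0,0,0,1],[0,0,20.5,0,0,0,1],[0,0,0,0,0,0,1],[0,0,0,0,0,0,0.3],[0,0,0,0,0,0,0.3],[0,0,0,0,0,0,0.3],[0,0,0,0,0,0,0.3],[0,0,0,0,0,0,0.3],[0,0,0,0,0,0,0.3]]'
python3 -m creep '[[0,0,-10,0,0,0,0.3],[0,0,-30,0,0,0,0.3],[0,0,-30,0,0,0,0.3],[0,0,-30,0,0,0,0.3],[0,0,0,0,0,0,0.3],[0,0,0,0,0,0,0.3],[0,0,0,0,0,0,0.3],[0,0,0,0,0,0,0.3],[0,0,0,0,0,0,0.3],[0,0,0,0,0,0,0.3]]'
python3 - <<'E'
from h import *
import pickle
c=capture("wrist");pickle.dump(c,open("w5.pkl","wb"))
cv2.imwrite("pics/w5.png",cv2.resize(c["color"][130:310,120:400],None,fx=2.5,fy=2.5,interpolation=cv2.INTER_CUBIC))
s=sense();R=s["ee_rot"];print(s["tcp_pos"],R.round(4),s["gripper_width"])
E
```

```text
time_s: 6.8
tcp_pos: [0.457, -0.2702, 0.0432]
ee_rot: [[-0.398, 0.917, 0.001], [0.917, 0.398, -0.0], [-0.001, 0.001, -1.0]]
wrist_force: [0.4, -0.1, 2.8]
gripper_width: 0.576
time_s: 8.05
tcp_pos: [0.4565, -0.27, 0.1426]
ee_rot: [[-0.398, 0.918, -0.0], [0.918, 0.398, 0.0], [0.0, -0.0, -1.0]]
wrist_force: [0.2, -0.6, -1.2]
gripper_width: 0.569
[ 0.45648193 -0.26993524  0.14267191] [[-3.976e-01  9.176e-01 -3.000e-04]
 [ 9.176e-01  3.976e-01  1.000e-04]
 [ 2.000e-04 -2.000e-04 -1.000e+00]] 0.5694124336952594
```

View pics/w5.png

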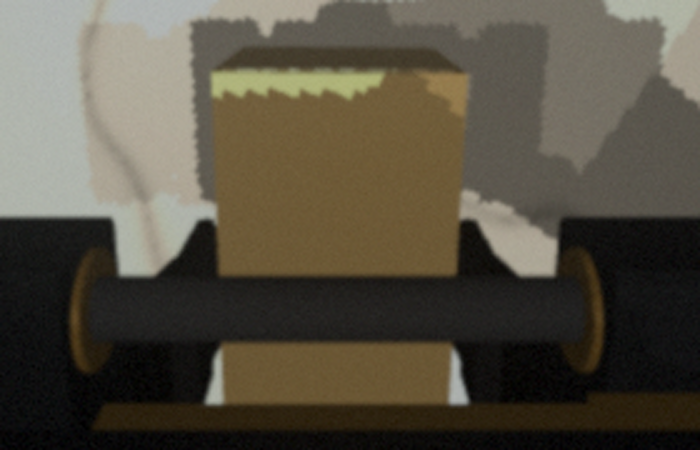

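The cheese is held between the pads; its top rear edge runs from (212,71) to (468,71) in the crop.

```bash

python3 - <<'E'
from h import *
import pickle
np.set_printoptions(precision=1,suppress=True)
c=pickle.load(open("w5.pkl","rb"));s=sense();R=s["ee_rot"];p=s["tcp_pos"]
g=cv2.cvtColor(c["color"],cv2.COLOR_BGR2GRAY).astype(float)
print(g[150:166,225:285:1].mean(1).round(0))
for dz in (.0068,.008):
  for u in [(212,71),(468,71),(340,71)]:
    X=ray(c,np.array(u)/2.5+[119.7,129.7],p[2]+dz);print(dz,R.T@(X-p)*1000)
X=ray(c,np.array((330,48))/2.5+[119.7,129.7],p[2]-.0432);print("bottom",R.T@(X-p)*1000)
# target
tgt=np.array([.5352,.0749]);yaw=np.radians(2.65)
print("d tool xy", R.T@(np.append(tgt,.12)-p)*1000,"turn z",np.degrees(np.arctan2(R[1,1],R[0,1])-yaw))
print(s["joints"])
E
```

```text
[ 61.  61.  61.  60.  60.  61.  68.  90. 111. 133. 152. 156. 155. 154.
 151. 143.]
0.0068 [-23.2 -49.7  -6.8]
0.0068 [ 26.8 -49.7  -6.8]
0.0068 [  1.8 -49.7  -6.8]
0.008 [-23.  -49.9  -8. ]
0.008 [ 26.6 -49.9  -8. ]
0.008 [  1.8 -49.9  -8. ]
bottom [ -0.6 -49.3  43.2]
d tool xy [285.1 209.3  22.7] turn z 20.77559472756374
[-13.1  18.4 -20.7  -0.  -50.9 -53.5]
```

```bash

python3 -m creep '[[20,15,-5,0,0,0,0.3],[44,32,-3,0,0,0,0.3],[44,32,0,0,0,0,0.3],[44,32,0,0,0,0,0.3],[44,32,0,0,0,0,0.3],[44,32,0,0,0,0,0.3],[43.7,33.1,0,0,0,0,0.3],[0,0,0,0,0,7,0.3],[0,0,0,0,0,7,0.3],[0,0,0,0,0,6.8,0.3]]'
python3 -m creep '[[0,0,20,0,0,0,0.3],[0,0,20,0,0,0,0.3],[0,0,0,0,0,0,0.3],[0,0,0,0,0,0,0.3],[0,0,0,0,0,0,0.3],[0,0,0,0,0,0,0.3],[0,0,0,0,0,0,0.3],[0,0,0,0,0,0,0.3],[0,0,0,0,0,0,0.3],[0,0,0,0,0,0,0.3]]'
python3 - <<'E'
from cfit import *
np.set_printoptions(precision=4,suppress=True)
s=sense();R=s["ee_rot"];p=s["tcp_pos"];print(p,R,s["joints"],s["gripper_width"])
print("d tool",R.T@(np.array([.5346,.0731,.0512])-p)*1000,"turn",np.degrees(np.arctan2(R[1,1],R[0,1]))-2.6)
c=capture("wrist");pickle.dump(c,open("w6.pkl","wb"))
t=capture("top");pickle.dump(t,open("t6.pkl","wb"))
a=cv2.resize(c["color"][110:290,120:400],None,fx=2.2,fy=2.2,interpolation=cv2.INTER_CUBIC)
cv2.imwrite("pics/w6.png",a)
E
```

```text
time_s: 9.35
tcp_pos: [0.5346, 0.0734, 0.1507]
ee_rot: [[-0.042, 0.999, -0.0], [0.999, 0.042, -0.0], [-0.0, -0.0, -1.0]]
wrist_force: [0.7, -0.6, -2.3]
gripper_width: 0.574
time_s: 10.6
tcp_pos: [0.5347, 0.0731, 0.1108]
ee_rot: [[-0.046, 0.999, -0.0], [0.999, 0.046, -0.0], [-0.0, -0.0, -1.0]]
wrist_force: [0.2, 0.4, -1.8]
gripper_width: 0.571
[0.5347 0.0731 0.1108] [[-0.0458  0.9989 -0.0001]
 [ 0.9989  0.0458 -0.0001]
 [-0.     -0.0001 -1.    ]] [  25.0096   21.493   -21.5074    0.001   -47.005  -112.3842] 0.5709390364069186
d tool [ 0.0169 -0.0567 59.589 ] turn 0.026149080515528222
```

View pics/w6.png

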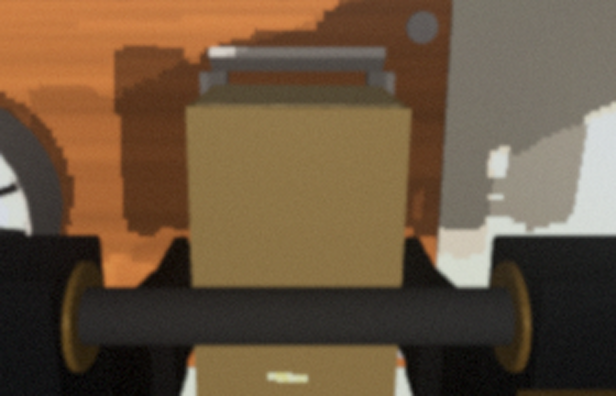

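```bash

python3 - <<'E'
from h import *
import pickle
np.set_printoptions(precision=1,suppress=True)
c=pickle.load(open("w6.pkl","rb"));s=sense();R=s["ee_rot"];p=s["tcp_pos"]
g=cv2.cvtColor(c["color"],cv2.COLOR_BGR2GRAY).astype(float);print(g[124:162,225:280].mean(1))
f=lambda u,z:R.T@(ray(c,np.array(u)/2.2+[119.7,109.7],z)-p)*1000
for u,z in [((297,47),.026),((297,58),.026),((297,70),.018),((208,50),.026),((386,50),.026),((300,105),p[2]+.0068),((300,86),p[2]-.0432),((299,37),.008)]: print(u,z,f(u,z)[:2])
E
```

```text
[ 92.3  85.   81.   76.2  71.   68.7  73.8  95.2 113.8 117.8 114.  105.
  89.1  77.9  74.7  73.4  73.4  71.9  68.7  64.9  64.2  64.8  65.6  66.5
  69.2  72.6  73.7  74.4  74.   74.   73.8  73.7  78.2  93.5 104.6 110.2
 117.4 119.6]
(297, 47) 0.026 [  1.6 -59.8]
(297, 58) 0.026 [  1.6 -55.9]
(297, 70) 0.018 [  1.6 -51. ]
(208, 50) 0.026 [-30.6 -58.7]
(386, 50) 0.026 [ 33.9 -58.7]
(300, 105) 0.11758290766002777 [  2.1 -50.5]
(300, 86) 0.06758290766002777 [  2.4 -49.8]
(299, 37) 0.008 [  2.4 -62.9]
```

```bash

python3 -m creep '[[-0.6,1.2,15,0,0,0,0.3],[0,0,15,0,0,0,0.3],[0,0,10,0,0,0,0.3],[0,0,5,0,0,0,0.3],[0,0,5,0,0,0,0.3],[0,0,4,0,0,0,0.3],[0,0,3,0,0,0,0.3],[0,0,1.5,0,0,0,0.3],[0,0,0,0,0,0,0.3],[0,0,0,0,0,0,0.3]]'
python3 - <<'E'
from h import *
np.set_printoptions(precision=4,suppress=True)
s=sense();print(s["tcp_pos"],s["wrist_force"],s["moment"],s["gripper_width"])
E
```

```text
time_s: 11.95
tcp_pos: [0.536, 0.0726, 0.0525]
ee_rot: [[-0.046, 0.999, 0.0], [0.999, 0.046, 0.0], [0.0, 0.0, -1.0]]
wrist_force: [0.1, -0.2, -1.8]
gripper_width: 0.572
[0.536  0.0726 0.0525] [ 0.0983 -0.242  -1.8143] [ 0.0057  0.0214 -0.0165] 0.5724526791863563
```

```bash

python3 -m creep '[[0,0,1,0,0,0,0.3],[0,0,0.7,0,0,0,0.3],[0,0,0,0,0,0,0.3],[0,0,0,0,0,0,0.85],[0,0,0,0,0,0,0.85],[0,0,0,0,0,0,0.85],[0,0,0,0,0,0,0.85],[0,0,-20,0,0,0,0.85],[0,0,-50,0,0,0,0.85],[0,0,-50,0,0,0,0.85]]'
python3 -m creep '[[0,-40,-25,-8,0,0,0.85],[0,-40,-25,-8,0,0,0.85],[0,-15,0,-6,0,0,0.85],[0,0,0,0,0,0,0.85],[0,0,0,0,0,0,0.85],[0,0,0,0,0,0,0.85],[0,0,0,0,0,0,0.85],[0,0,0,0,0,0,0.85],[0,0,0,0,0,0,0.85],[0,0,0,0,0,0,0.85]]'
python3 - <<'E'
from cfit import *
np.set_printoptions(precision=4,suppress=True)
s=sense();print(s["tcp_pos"],s["ee_rot"])
c=capture("wrist");pickle.dump(c,open("w7.pkl","wb"))
v=cv2.resize(c["color"][60:280,100:400],None,fx=2.6,fy=2.6,interpolation=cv2.INTER_CUBIC)
q=np.array([.5358,.0744,np.radians(2.65)])
for z,col in((.058,(255,0,0)),): 
    cv2.polylines(v,[np.int32((sil(c,q,(z,))[0]-[99.7,59.7])*2.6)],True,col,1)
cv2.imwrite("pics/w7.png",v)
E
```

```text
time_s: 13.2
tcp_pos: [0.5356, 0.0724, 0.1716]
ee_rot: [[-0.046, 0.999, -0.001], [0.999, 0.046, -0.001], [-0.001, -0.001, -1.0]]
wrist_force: [1.3, 0.2, -0.1]
gripper_width: 0.85
time_s: 14.45
tcp_pos: [0.4386, 0.0681, 0.2106]
ee_rot: [[-0.046, 0.926, 0.374], [0.999, 0.042, 0.017], [-0.0, 0.374, -0.927]]
wrist_force: [-0.4, -0.1, -0.3]
gripper_width: 0.854
[0.4386 0.0681 0.2106] [[-0.0457  0.9263  0.3741]
 [ 0.999   0.0424  0.017 ]
 [-0.0001  0.3745 -0.9272]]
```

View pics/w7.png

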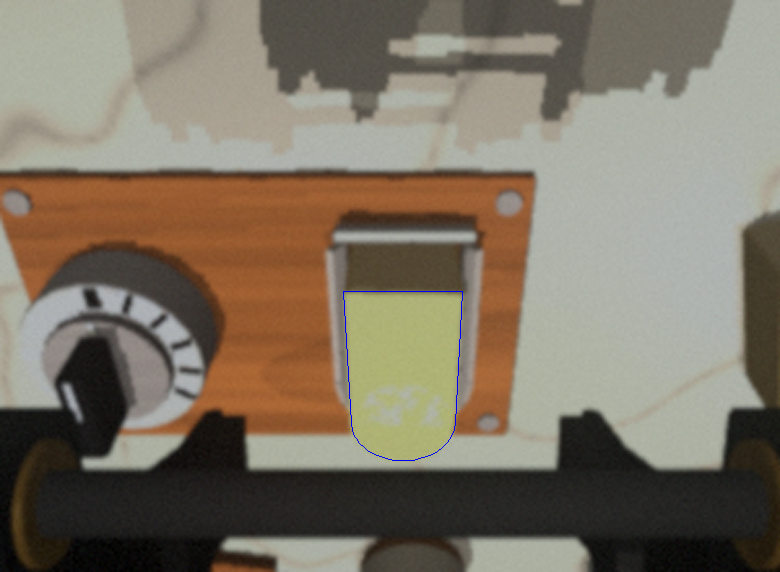

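The cheese is seated: its top outline at (343–462, 291–460) matches the model at 58 mm height, and the lips show evenly on both sides. Next is the dial.

```bash

python3 -m creep '[[0,0,0,8,0,0,0.85],[0,0,0,8,0,0,0.85],[0,0,0,6,0,0,0.85],[-35,24.3,17,0,0,0,0.7],[-35,24.3,17,0,0,0,0.7],[-35,24.3,17,0,0,0,0.7],[-35,24.3,17,0,0,0,0.7],[0,0,0,0,0,0,0.7],[0,0,0,0,0,0,0.7],[0,0,0,0,0,0,0.7]]'
python3 - <<'E'
from cfit import *
np.set_printoptions(precision=4,suppress=True)
s=sense();R=s["ee_rot"];p=s["tcp_pos"];print(p,R,s["joints"])
print("d tool",R.T@(np.array([.5423,-.0673,.0745])-p)*1000)
c=capture("wrist");pickle.dump(c,open("w8.pkl","wb"))
v=cv2.resize(c["color"][110:330,120:400],None,fx=2.5,fy=2.5,interpolation=cv2.INTER_CUBIC)
cv2.imwrite("pics/w8.png",v)
E
```

```text
time_s: 15.75
tcp_pos: [0.5418, -0.0666, 0.1433]
ee_rot: [[-0.047, 0.999, 0.001], [0.999, 0.047, 0.0], [0.0, 0.001, -1.0]]
wrist_force: [0.9, -0.3, -0.3]
gripper_width: 0.701
[ 0.5418 -0.0666  0.1433] [[-0.047   0.9989  0.001 ]
 [ 0.9989  0.047   0.0002]
 [ 0.0002  0.001  -1.    ]] [ 10.0113  19.7155 -18.5591  -0.003  -51.6696 -97.3164]
d tool [-0.7211  0.3929 68.8405]
```

View pics/w8.png

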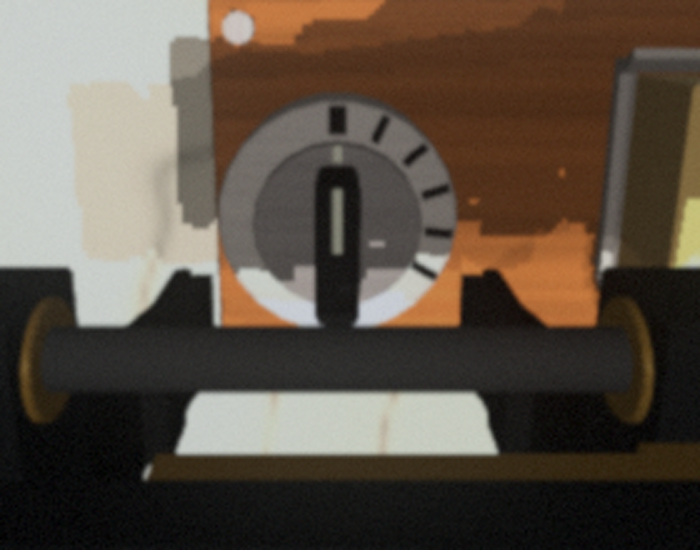

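The bar is centred under the jaws at column 337 of a 340 midline, with the white line on the home mark. I'll descend and grip it; joint 6 will end near -169° (limit -177°).

```bash

python3 -m creep '[[-0.7,0.4,25,0,0,0,0.6],[0,0,25,0,0,0,0.6],[0,0,15,0,0,0,0.6],[0,0,3.8,0,0,0,0.6],[0,0,0,0,0,0,0.6],[0,0,0,0,0,0,0],[0,0,0,0,0,0,0],[0,0,0,0,0,0,0],[0,0,0,0,0,0,0],[0,0,0,0,0,0,0]]'
python3 -c '
from h import *
s=sense();print(s["tcp_pos"],s["wrist_force"],s["moment"],s["gripper_width"],s["joints"][5])'
```

```text
time_s: 17.05
tcp_pos: [0.5424, -0.0666, 0.074]
ee_rot: [[-0.045, 0.999, 0.0], [0.999, 0.045, 0.002], [0.002, 0.001, -1.0]]
wrist_force: [-0.7, 6.2, 0.9]
gripper_width: 0.158
[ 0.54241158 -0.06657893  0.07396544] [-0.65215614  6.18835862  0.91963874] [1.99825003 0.41686327 0.03888441] 0.15770993246297293 -97.21724368660867
```

```bash

python3 -m creep '[[0.8,0,0,0,0,0,0],[0,0,0,0,0,6,0],[0,0,0,0,0,6,0],[0,0,0,0,0,6,0],[0,0,0,0,0,6,0],[0,0,0,0,0,0,0],[0,0,0,0,0,0,0],[0,0,0,0,0,0,0],[0,0,0,0,0,0,0],[0,0,0,0,0,0,0]]'
python3 - <<'E'
from h import *
np.set_printoptions(precision=3,suppress=True)
s=sense();R=s["ee_rot"];print(s["tcp_pos"],s["wrist_force"],s["moment"],s["gripper_width"],s["joints"][5],"turned",92.65-np.degrees(np.arctan2(R[1,0],R[0,0])))
c=capture("wrist")
cv2.imwrite("pics/w9.png",cv2.resize(c["color"][110:330,120:400],None,fx=2.5,fy=2.5,interpolation=cv2.INTER_CUBIC))
E
```

```text
time_s: 18.3
tcp_pos: [0.5424, -0.0666, 0.074]
ee_rot: [[0.362, 0.932, 0.0], [0.932, -0.362, 0.001], [0.001, -0.0, -1.0]]
wrist_force: [-1.7, 5.9, 2.1]
gripper_width: 0.16
[ 0.542 -0.067  0.074] [-1.667  5.918  2.069] [1.532 0.336 0.097] 0.16003365688224935 -121.19239059949395 turned 23.89825633259484
```

View pics/w9.png

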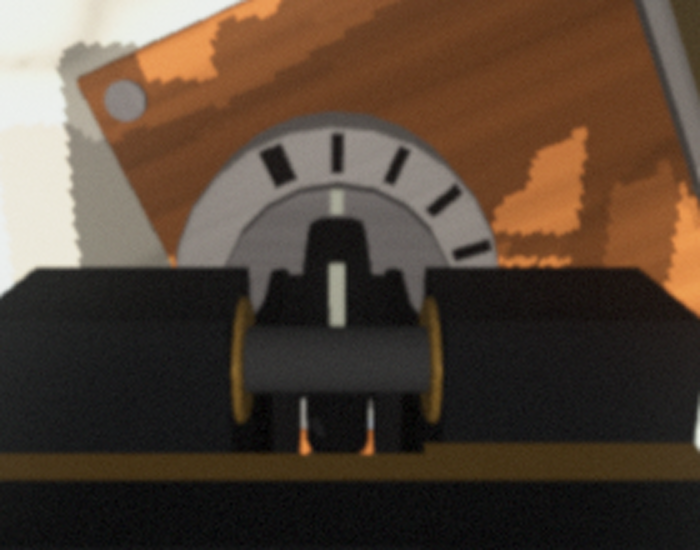

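The white line sits on the first notch mark at (337,200), with no lag. That was picture 12, so from here I check by numbers. Next are clicks two and three.

```bash

python3 -m creep '[[0,0,0,0,0,6,0],[0,0,0,0,0,6,0],[0,0,0,0,0,6,0],[0,0,0,0,0,6,0],[0,0,0,0,0,0,0],[0,0,0,0,0,0,0],[0,0,0,0,0,0,0],[0,0,0,0,0,0,0],[0,0,0,0,0,0,0],[0,0,0,0,0,0,0]]'
python3 -m creep '[[0,0,0,0,0,6,0],[0,0,0,0,0,6,0],[0,0,0,0,0,6,0],[0,0,0,0,0,6,0],[0,0,0,0,0,0,0],[0,0,0,0,0,0,0],[0,0,0,0,0,0,0],[0,0,0,0,0,0,0],[0,0,0,0,0,0,0],[0,0,0,0,0,0,0]]'
python3 - <<'E'
from cfit import *
np.set_printoptions(precision=3,suppress=True)
s=sense();R=s["ee_rot"];print(s["tcp_pos"],s["wrist_force"],s["moment"],s["gripper_width"],s["joints"][5],"turned",92.65-np.degrees(np.arctan2(R[1,0],R[0,0])))
c=capture("wrist");g=cv2.cvtColor(c["color"],cv2.COLOR_BGR2GRAY).astype(int)
print("pointer row",g[190,236:276]);print("white line upper bar",g[225,236:276]);print("marks",g[171,220:300])
t=capture("top");q=np.array([.5358,.0730,np.radians(2.65)])
hsv=cv2.cvtColor(t["color"],cv2.COLOR_BGR2HSV);m=cv2.inRange(hsv,(22,60,40),(42,255,255))
n,l,st,ce=cv2.connectedComponentsWithStats(m)
for k in range(1,n):
    if st[k,4]>150 and 150<ce[k][0]<400: print("yellow",ray(t,ce[k],.05)[:2],st[k])
E
```

```text
time_s: 19.6
tcp_pos: [0.5423, -0.0667, 0.074]
ee_rot: [[0.71, 0.704, -0.0], [0.704, -0.71, 0.0], [0.0, -0.0, -1.0]]
wrist_force: [-1.2, 4.9, 2.2]
gripper_width: 0.16
time_s: 20.85
tcp_pos: [0.5422, -0.0668, 0.0739]
ee_rot: [[0.935, 0.355, -0.0], [0.355, -0.935, 0.0], [-0.0, -0.0, -1.0]]
wrist_force: [-1.3, 4.0, 2.0]
gripper_width: 0.157
[ 0.542 -0.067  0.074] [-1.28   4.011  2.014] [1.336 0.448 0.126] 0.15749713700091275 -169.1571568105798 turned 71.86194632550142
pointer row [ 97 100 101  97 103  99 103  99  99 100  97  96 101  96 100 116 140 152
 155 152 140 118 101 101  95  98  95  98  97  97  99  96  98  95  96  95
  95  92  88  76]
white line upper bar [ 16  13  17  18  16  16  23  14  19  21  22  22  21  22  46  95 140 150
 150 151 136 101  46  19  15  15  22  21  20  19  18  20  18  16  16  20
  18  18  19  12]
marks [119 125 125 131 127 110  68  32  25  23  49  91 122 134 133 135 134 134
 134 132 132 132 134 134 133 130 133 130 136 137 138 124  90  46  26  31
  51  92 124 130 133 134 133 134 135 134 135 133 136 135 134 134 134 129
 133 132 128 111  76  41  30  29  40  77 112 127 126 126 119 105  97  86
  80  72  74  74  86 112 129 147]
```

```bash

python3 - <<'E'
from h import *
np.set_printoptions(precision=4,suppress=True)
for cam in("top","scene"):
    c=capture(cam)
    for n in("cheese","square_cheese"): print(cam,n,[(np.round(r["xy"]),round(r["p"],2),ray(c,r["xy"],.058)[:2]) for r in find_in(cam,n)[:3]])
s=sense();print(s["joint_velocities"],s["gripper_width"],s["wrist_force"])
finish_job()
E
```

```text
top cheese []
top square_cheese [(array([167., 216.]), 0.85, array([0.5128, 0.2568]))]
scene cheese [(array([274., 177.]), 0.71, array([0.5494, 0.0614]))]
scene square_cheese [(array([325., 171.]), 0.88, array([0.5495, 0.2578]))]
[-0.0365 -0.0188 -0.0337 -0.0509 -0.0917  0.0476] 0.15933745155550744 [-2.6849  5.0065  2.173 ]
the job is handed in; nothing more can be done
```

I seated the round-ended cheese in the pocket and let go. I then gripped the bar, turned the dial clockwise one click at a time to the third notch with a pause in each, and handed the job in at about 21 s while still holding it.

**Cheese:** After release, the near view showed the cheese's outline matching the expected seated pose.

**Dial:** The tool had turned 71.9° (72° wanted). The white line on the bar was within about one pixel of the third mark. The gripper stayed closed on the bar, at about 14 mm.

**Checks that failed or were weak:**
- The top camera and my colour search did not find the cheese in the last look, probably because the arm hid it.
- The scene camera's detector did find it in the pocket area, but only to about 2 cm, so the fine seating was not measured again after the dial was turned.
- A steady side force of about 4 to 6 N stayed on the grip throughout the turn.
- Of the other goods, I only looked for the square cheese again; the detectors placed it about where it started.

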